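Close the over-full tool case

ROBOT

A 6-joint arm with a two-finger parallel gripper is mounted at the origin on a cart in front of the work surface, level with it; the furniture and walls round the work are solid. World frame = base frame: x ahead of the robot, y to its left, z up, the work surface at z = 0. Lengths are in mm, angles in rad, forces in N, time in s.
With the tool pointing down it reaches from about 425 to 950 mm from the base axis. Payload 3.5 kg.
Tool frame: the origin (TCP) lies midway between the tips of the shut fingers; the grasp point (between the pads) lies 19 mm behind it (bot.tcp_to_grasp is the distance from the TCP to the grasp point, in mm); z points along the fingers, y is the direction in which the jaws open and shut (so a half turn about z gives the same grasp; the last joint's range is limited). The gripper opens to 85 mm and grips with 20 to 120 N. Pads are 22 mm wide; open, the fingers measure 114 mm over their backs; the gripper's body (76 mm by 85 mm) begins 54 mm behind the grasp point. The pads swing forward as they close: fully open they stand 13 mm farther back than shut.
Start: joints at [1.076, 0.286, 1.577, -0, 1.279, -0.15], TCP at [228.119, 635.27, 231.325] pointing down, gripper open.
Joint ranges: [-2.77, 2.77], [-0.9, 2.22], [0.21, 2.48], [-1.53, 4.67], [0.24, 2.81], [-2.84, 2.84]. Speed limits (rad/s): [2.79, 2.79, 3.14, 3.14, 3.14, 3.14].

INTERFACE

Orientations are given as a rotation vector (axis times angle).
In Python, from plant import bot, capture, camera_params, order, sensors gives the robot as it stands. Calls block until the motion is done:
- bot.movep(position, orientation): joint-space move of the TCP to a pose.
- bot.servo_line(position, attitude=None, max_speed=150, threshold=None): straight line of the TCP; attitude=None keeps the orientation; max_speed is the mean speed in mm/s. With threshold (N) it stops when the force on the tool has changed by that much, and returns True; else False.
- bot.move_joints(angles): joint-space move.
- bot.command_gripper(opening, grip_force=None): finger opening in mm; grip_force is the grip in N (None keeps the last); returns when the fingers have stopped.
- bot.hold(seconds).
- bot.inverse_kinematics(position, orientation): joint angles nearest the present ones, or None.
- capture(name): name is "side" or "top" or "wrist"; returns the picture (384x512x3 uint8, red, green, blue); there is no depth.
- camera_params(name): a dict with "K" (3x3 intrinsics, pixels), "dist" ([k1, k2, p1, p2, k3] as OpenCV has them; the pictures are not rectified), "xyz" and "rotation" of the camera in the world. Camera axes: x right, y up, looking along -z (the intrinsics and any distortion apply to the point x, -y, -z); pixel columns grow to the right and rows downward; lengths in mm; the calibration is good to about 2 mm. A picture is of the moment at which its call begins: read the wrist's pose just before it. camera_params takes no time and is no camera call; for the wrist camera it gives the pose at the moment of the call.
A pose or a line that the arm cannot do raises bot.PlanningError and nothing moves.
- order.hand_in(): hands the job in, once; it reports no verdict.
Readings, each from a call of its own:
- sensors.get_time_s(): time.
- sensors.get_q(): joint angles.
- sensors.get_joint_vel(): joint speeds.
- sensors.get_effort(): joint torques, N m.
- sensors.get_tcp_pos(): TCP position.
- sensors.get_orientation(): TCP orientation.
- sensors.get_contact_force(): force on the tool from outside, world axes, zero at the start.
- sensors.get_torque(): the same for the moment, N m.
- sensors.get_opening(): finger opening in mm.
Only numpy, scipy, OpenCV 4.12 (cv2) and the standard library are available. Lean on these libraries where they do the work, as an engineer would, in place of code of your own. Each camera call takes 0.05 s, during which the arm holds its last target.

TASK

Close the blue tool case. The red screwdriver on its raised deck stands above the yellow fill line, so first lay it lengthwise on the floor of the deep channel at the front of the case; then put the lid on by tipping its steel tongue under the two steel keepers at the back, and press the front down until the orange latch has snapped over it and the lid lies level all round. Leave the other things on the cabinet top where they are.

Things in the scene. Friction and masses are not known exactly. Their poses are not given: they have to be found in the camera images.
- case: Blue open tool case, fixed, outer 142 x 204 x 61 mm. Origin: centre of its underside; +x to its back wall (away from the robot), y along its length, z up. The other entries give mm in this case frame. Walls 6 thick, top z 61; inner x -65..65, y -96..96. Yellow fill-line ledges on both end walls (|y| 86..96), top z 46: the lid's underside rests on them; contents must stay below.
- channel (a point): Centre of the floor of the deep channel at the front of the case (case frame x -30, y 0, z 5 mm). The channel is 70 mm wide (x -65..5) and runs the whole inner length (192 mm; 172 between the ledges). Behind it the black raised deck, x 5..65, top z 30, on which the screwdriver starts.
- keepers (a point): Half-way between the two fixed steel keepers, at their underside and inner edge (case frame x 57, y 0, z 56 mm). Keepers at y -61 and +61, each 36 long, reach from the back wall (inner face x 65) in to x 57, z 56..61. The lid's tongue must go under them, which leaves 10 mm above the ledge level, so the lid cannot be lowered flat.
- latch (a joint): Orange sprung latch in the middle of the case's front wall, |y| < 18, top z 71. Value in m: 0 at rest, grows as pushed outward (case -x), max 0.012; 300 N/m, 3.6 N preload. Its steel nose reaches in to x -57, underside z 53; above it a slope rises outward to x -66, z 64. A lid edge pressed down on it (4 to 8 N) pushes it out; it snaps back over the lid.
- lid_grip (a point): Middle of the black grip bar of the loose blue lid (220 g), 22 mm above its underside. Bar 14 thick (x), 70 long (y), 5 to 35 mm above the underside. +x toward the steel tongue, z up. From here: front edge x -43, tongue's end x +83; plate 5 thick, 186 wide, tongue (x 63..83) 160 wide. Lies flat on the cabinet top, bar up. Seated: x -18..-22, |y| < 3, z 68 mm in the case frame.
- driver_grip (a point): Point on the red screwdriver's handle, at half height, 18 mm from the tool's middle toward the handle end. Tool 150 mm long, +y toward the handle end. From here the handle spans y -18..+57 mm, 20 wide (x), 22 high (z -11..+11); the thin shaft spans y -93..-18. Starts lying on the raised deck (point at z 42 in the case), roughly along the case, handle to the left.
- marker: Blue marker lying on the cabinet top between case and lid, 131 x 14 mm. Origin: middle of its underside. Bystander.
- tape: Roll of masking tape, 95 mm across, 24 mm high, lying flat. Origin: centre of its underside. Bystander.
- glue: White glue bottle with red spout, 40 mm across, 117 mm high, standing. Origin: centre of its underside. Bystander.

How it is judged (in metres and radians):
On the way, in this order (a step that is already met when the one before it is completed fails the run):
1. the screwdriver lies in the deep channel, below the fill line, let go (z of driver_grip in the frame of case between 0 and 0.024 m and x of driver_grip in the frame of case between -0.066 and 0.005 m and y of driver_grip in the frame of case between -0.09 and 0.09 m and angle between the y axis of driver_grip and the y axis of case, either way round below 0.6 rad and contact force between the fingers and driver below 0.1 N), for 0.2 s.
2. the lid is seated under the keepers and the latch has snapped over it (z of lid_grip in the frame of case between 0.0645 and 0.071 m and x of lid_grip in the frame of case between -0.028 and -0.012 m and y of lid_grip in the frame of case between -0.008 and 0.008 m and angle between lid_grip's own z axis and vertical below 0.03 rad and value of joint latch below 0.002 m), for 0.2 s.
At the end, for the whole second after the job is handed in: The screwdriver lies on the channel floor (handle centre under 24 mm, within 35 degrees of lengthwise); the lid rests on the ledges, tongue to the back, tilt under 0.03 rad, grip 64.5 to 71 mm up and within 8 mm of its seated place; latch within 2 mm of rest; all still (all of step 2 and z of driver_grip in the frame of case between 0 and 0.024 m and x of driver_grip in the frame of case between -0.066 and 0.005 m and y of driver_grip in the frame of case between -0.09 and 0.09 m and angle between the y axis of driver_grip and the y axis of case, either way round below 0.6 rad and linear speed of lid below 0.02 m/s and linear speed of driver below 0.05 m/s); the robot touches nothing.
It fails at once if the blue marker is pushed away or knocked over (distance of marker from where it was at the start of the episode above 0.03 m or angle between marker's own z axis and vertical above 0.5 rad).
It fails at once if the tape roll is pushed away or knocked over (distance of tape from where it was at the start of the episode above 0.03 m or angle between tape's own z axis and vertical above 0.5 rad).
It fails at once if the glue bottle is pushed away or knocked over (distance of glue from where it was at the start of the episode above 0.03 m or angle between glue's own z axis and vertical above 0.5 rad).
It also fails if it takes over 58 s, if anything falls off the work surface, if the arm or the gripper's body presses on something with over 40 N, if the wrist force passes 120 N, or if a joint passes its speed limit or range.

## Working session

There is one attempt and no reset: what is moved stays moved. The work goes in short steps, each a Python script; the robot and the scene stay as the last script left them, time stands still between calls to the robot, and variables do not carry over. Pictures are saved under pics/ and viewed, and the job is handed in when it is done.

```bash
ls; mkdir -p pics
python3 - <<'E'
from plant import bot, capture, camera_params, order, sensors
import cv2
for n in ("side","top","wrist"):
    im=capture(n); cv2.imwrite(f"pics/{n}0.png",im[:,:,::-1])
    p=camera_params(n); print(n,p)
print(sensors.get_time_s(), sensors.get_tcp_pos(), sensors.get_orientation(), bot.tcp_to_grasp)
E
```

```text
pics
side {'K': array([[491.85306006,   0.        , 258.34770163],
       [  0.        , 491.85306006, 191.0721817 ],
       [  0.        ,   0.        ,   1.        ]]), 'dist': array([-0.11210563,  0.        ,  0.        ,  0.        ,  0.        ]), 'xyz': array([ 130.88587949,  437.81971543, 1319.99684719]), 'rotation': array([ 0.22809115, -0.64010985, -2.38083649])}
top {'K': array([[462.33805697,   0.        , 255.01324864],
       [  0.        , 462.33805697, 193.4637372 ],
       [  0.        ,   0.        ,   1.        ]]), 'dist': array([-0.03271113,  0.        ,  0.        ,  0.        ,  0.        ]), 'xyz': array([ 438.56471306, -119.61264154, 1747.10768376]), 'rotation': array([ 0.06813997, -0.06212082, -1.59238617])}
wrist {'K': array([[303.47521803,   0.        , 255.65878041],
       [  0.        , 303.47521803, 186.86929504],
       [  0.        ,   0.        ,   1.        ]]), 'dist': array([-0.01322068,  0.        ,  0.        ,  0.        ,  0.        ]), 'xyz': array([159.95592416, 660.34122184, 373.11713987]), 'rotation': array([-0.25308496, -0.17449803,  1.21804861])}
0.15 [227.86307014 634.84001366 230.24095862] [-5.38816069e-01 -3.09442437e+00  2.72982196e-03] 18.700000000000003
```

View pics/side0.png

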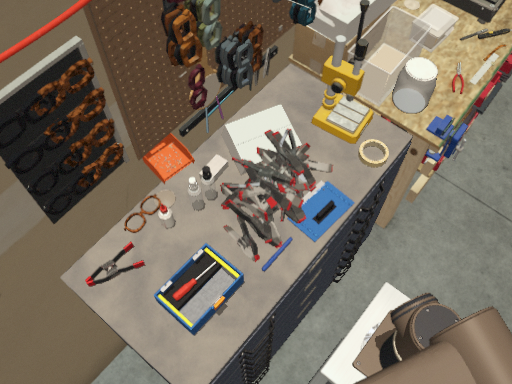

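View pics/top0.png

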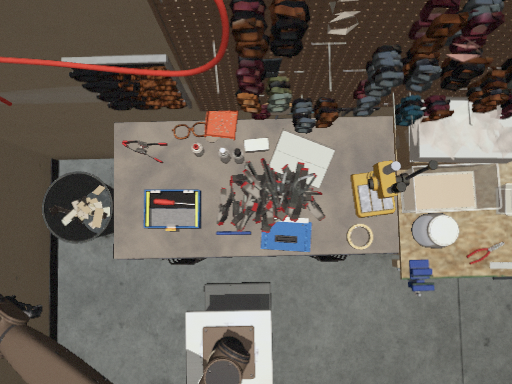

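View pics/wrist0.png

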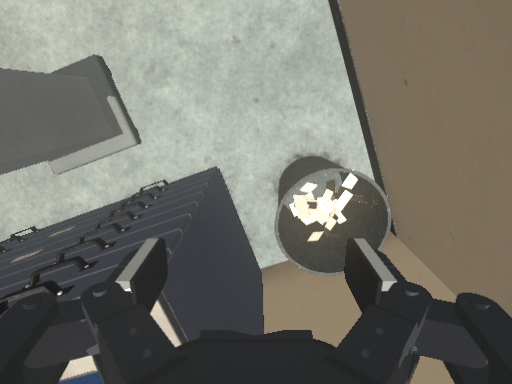

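The side view shows the case at about (200,287), with the screwdriver at (193,283) and the handle to the left. The marker is at (277,254), the lid at (323,210), the tape at (374,152), the glue bottle at (166,212), and a pile of pliers at (265,195). The top view agrees, with the case at (172,209) and the lid at (286,237). Next I'll get rough coordinates, then wrist views.

```bash
cat > h.py <<'E'
import numpy as np, cv2
from scipy.spatial.transform import Rotation as R
from plant import bot, capture, camera_params, order, sensors
def ray(p,uv):
    uv=np.array(uv,float).reshape(-1,1,2)
    n=cv2.undistortPoints(uv,p["K"],p["dist"]).reshape(-1,2)
    d=np.c_[n[:,0],-n[:,1],-np.ones(len(n))]
    return p["xyz"],R.from_rotvec(p["rotation"]).apply(d)
def plane(p,uv,z):
    o,d=ray(p,uv); t=(z-o[2])/d[:,2]; return o+d*t[:,None]
def proj(p,X):
    c=R.from_rotvec(p["rotation"]).inv().apply(np.atleast_2d(X)-p["xyz"])
    c=np.c_[c[:,0],-c[:,1],-c[:,2]]
    return cv2.projectPoints(c.reshape(-1,1,3),np.zeros(3),np.zeros(3),p["K"],p["dist"])[0].reshape(-1,2)
def down(a): # tool z down, tool y (jaw dir) at world angle a from +x
    y=np.array([np.cos(a),np.sin(a),0]); z=np.array([0,0,-1.]); x=np.cross(y,z)
    return R.from_matrix(np.c_[x,y,z])
def tri(p1,u1,p2,u2):
    o1,d1=ray(p1,u1);o2,d2=ray(p2,u2);d1=d1[0];d2=d2[0]
    A=np.c_[d1,-d2];s=np.linalg.lstsq(A,o2-o1,rcond=None)[0]
    a=o1+s[0]*d1;b=o2+s[1]*d2
    return (a+b)/2,np.linalg.norm(a-b)
def save(im,n): cv2.imwrite(f"pics/{n}.png",im[:,:,::-1])
E
python3 - <<'E'
from h import *
p=camera_params("top")
for n,uv,z in (("case corners",[(145,189),(201,190),(200,229),(145,228)],61),("lid",[(262,222),(312,222),(311,250),(261,249)],5),("marker",[(217,233),(251,233)],7),("tape",[(360,236)],24),("table",[(114,122),(395,118),(400,257),(114,258)],0)):
    print(n,plane(p,uv,z).round(0).tolist())
ps=camera_params("side")
for n,a,b in (("pile1",(305,191),(305,141)),): pass
print(plane(ps,[(205,248),(243,272),(196,329),(156,293)],61).round(0).tolist())
print(plane(ps,[(166,222)],0),plane(p,[(198,150)],60))
for n in ("side","top"):
    im=cv2.imread(f"pics/{n}0.png")
    c=im[120:340,60:400] if n=="side" else im[100:270,100:400]
    cv2.imwrite(f"pics/{n}0c.png",cv2.resize(c,None,fx=2.3,fy=2.3,interpolation=cv2.INTER_CUBIC))
print(R.from_rotvec(sensors.get_orientation()).as_matrix().round(2))
w=camera_params("wrist"); T=R.from_rotvec(sensors.get_orientation())
print(T.inv().apply(w["xyz"]-sensors.get_tcp_pos()), (T.inv()*R.from_rotvec(w["rotation"])).as_matrix().round(2))
E
```

```text
case corners [[604.0, 289.0, 61.0], [596.0, 83.0, 61.0], [453.0, 88.0, 61.0], [461.0, 289.0, 61.0]]
lid [[475.0, -138.0, 5.0], [470.0, -326.0, 5.0], [366.0, -319.0, 5.0], [374.0, -132.0, 5.0]]
marker [[437.0, 31.0, 7.0], [434.0, -96.0, 7.0]]
tape [[414.0, -501.0, 24.0]]
table [[873.0, 424.0, 0.0], [863.0, -660.0, 0.0], [331.0, -654.0, 0.0], [352.0, 422.0, 0.0]]
[[591.0, 110.0, 61.0], [464.0, 96.0, 61.0], [456.0, 292.0, 61.0], [604.0, 290.0, 61.0]]
[[761.3227713  106.72058666   0.        ]] [[744.35465507  92.29845314  60.        ]]
[[-0.94  0.34 -0.  ]
 [ 0.34  0.94 -0.  ]
 [ 0.   -0.   -1.  ]]
[  72.57275762    0.78810532 -142.85611295] [[ 0.    0.96  0.28]
 [ 1.   -0.    0.  ]
 [ 0.    0.28 -0.96]]
```

View pics/top0c.png

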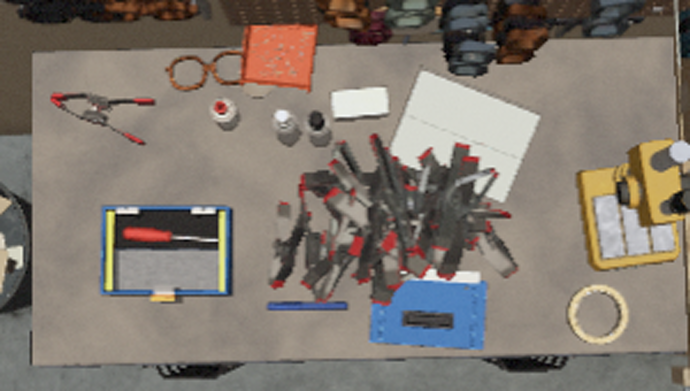

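View pics/side0c.png

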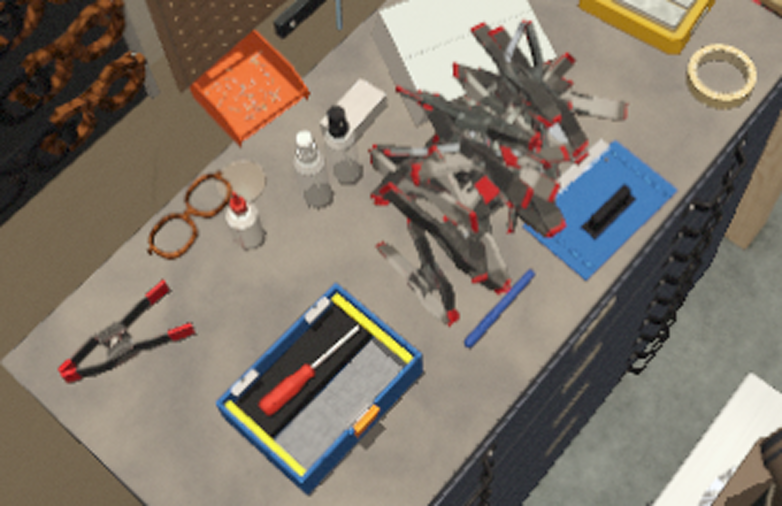

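Run:
```python
from h import *
p=camera_params("top");s=camera_params("side")
def T(c): return (100+c[0]/2.3,100+c[1]/2.3)
def S(c): return (60+c[0]/2.3,120+c[1]/2.3)
for n,a,b in (("right tip",(508,214),(628,108)),("bot",(320,298),(505,287)),("bot'",(277,286),(452,317)),("glue spout",(222,106),(237,201)),("bottle w",(284,118),(303,138)),("bk",(317,122),(336,112)),("lid corner",(484,346),(587,278)),("marker R",(347,305),(532,273))):
    print(n,tri(p,T(a),s,S(b)))
for a in (0,np.pi,np.pi/2):
  for P in ((480,190,300),(400,-230,300),(410,-230,30)):
    try: q=bot.inverse_kinematics(P,down(a).as_rotvec()); print(a,P,np.round(q,2) if q is not None else None)
    except Exception as e: print(e)
```

```text
right tip (array([ 542.0983778 , -387.06118925,  -46.85511346]), np.float64(88.1492593490479))
bot (array([449.69767232, -51.04038617,   6.09038661]), np.float64(3.3855954611758023))
bot' (array([473.38817344,  20.71683528,   3.80796659]), np.float64(9.416392805488437))
glue spout (array([758.17559656,  97.31950689,  82.11544845]), np.float64(8.06222739788567))
bottle w (array([728.8298909 ,  -3.42300692, 135.38085952]), np.float64(12.093077220758422))
bk (array([720.1891653 , -54.40364052, 141.70906714]), np.float64(11.601554704367041))
lid corner (array([ 398.57780394, -321.51206207, -358.13693703]), np.float64(123.35040098838151))
marker R (array([437.9532097 , -94.32698712,  -8.50880282]), np.float64(4.864328419502475))
0 (480, 190, 300) [ 0.18 -0.12  1.88 -0.    1.38  0.18]
0 (400, -230, 300) [-0.74 -0.25  2.   -0.    1.4  -0.74]
0 (410, -230, 30) [-0.73  0.11  2.2  -0.    0.83 -0.73]
3.141592653589793 (480, 190, 300) None
3.141592653589793 (400, -230, 300) [-0.74 -0.25  2.    0.    1.4   2.4 ]
3.141592653589793 (410, -230, 30) [-0.73  0.11  2.2   0.    0.83  2.41]
1.5707963267948966 (480, 190, 300) [ 0.18 -0.12  1.88 -0.    1.38 -1.39]
1.5707963267948966 (400, -230, 300) [-0.74 -0.25  2.    0.    1.4  -2.31]
1.5707963267948966 (410, -230, 30) [-0.73  0.11  2.2   0.    0.83 -2.3 ]
```

Run:
```python
from h import *
o=down(0).as_rotvec()
bot.movep((525,250,280),o); w=camera_params("wrist"); im=capture("wrist"); save(im,"w1"); np.savez("w1",im=im,**w)
save(capture("side"),"s1")
bot.movep((525,250,330),o)
bot.movep((430,-170,330),o); w=camera_params("wrist"); im=capture("wrist"); save(im,"w2"); np.savez("w2",im=im,**w)
print(sensors.get_time_s(),sensors.get_tcp_pos())
```

```text
3.9833 [ 430.39262859 -169.33374558  329.89225112]
```

View pics/w1.png

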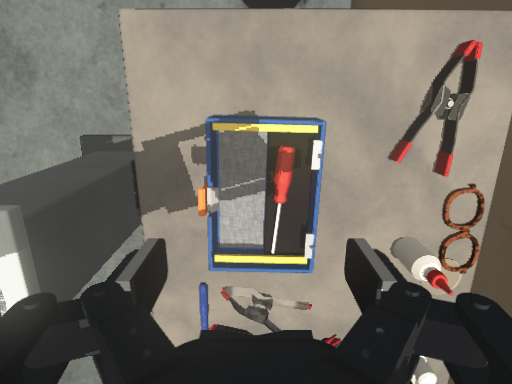

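View pics/w2.png

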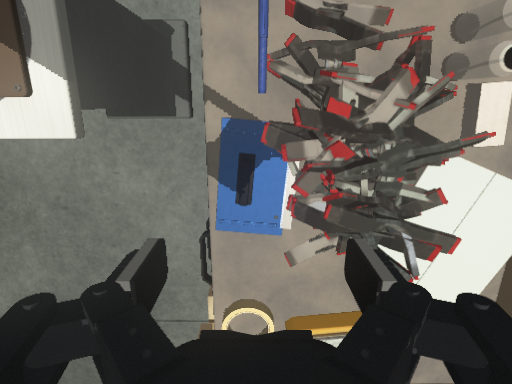

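Run:
```python
from h import *
o=down(0).as_rotvec()
bot.movep((430,-300,230),o); w=camera_params("wrist"); im=capture("wrist"); save(im,"w3"); np.savez("w3",im=im,**w)
bot.movep((430,-200,330),o)
bot.movep((525,117,260),o); w=camera_params("wrist"); im=capture("wrist"); save(im,"w4"); np.savez("w4",im=im,**w)
print(sensors.get_time_s(),sensors.get_tcp_pos())
```

```text
6.6833 [525.36984596 115.6846465  260.03171134]
```

View pics/w3.png

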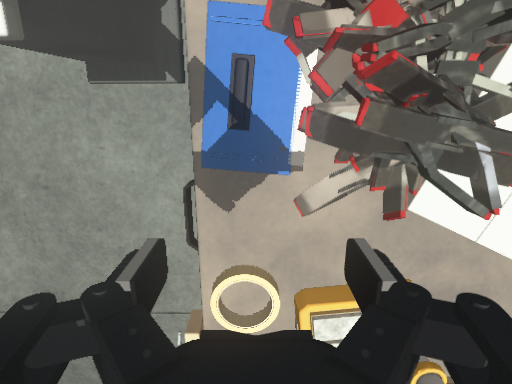

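View pics/w4.png

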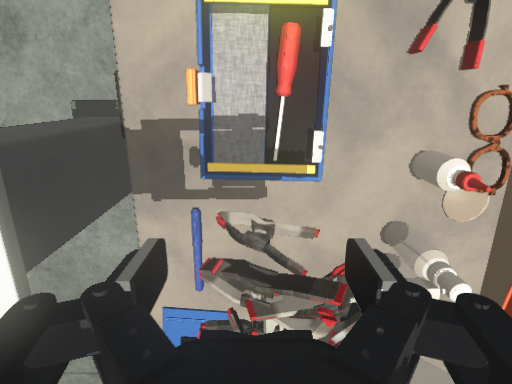

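Run:
```python
from h import *
for n in ("w1","w4","w3"):
    d=np.load(n+".npz"); im=d["im"]; w={k:d[k] for k in ("K","dist","xyz","rotation")}
    hsv=cv2.cvtColor(im,cv2.COLOR_RGB2HSV)
    print(n,w["xyz"])
    def comps(m,z,name,mn=40):
        k,l,s,c=cv2.connectedComponentsWithStats(m.astype(np.uint8),connectivity=8)
        for i in range(1,k):
            if s[i,4]>mn:
                pts=np.argwhere(l==i)[:,::-1].astype(np.float32)
                P=plane(w,pts,z)[:,:2]
                r=cv2.minAreaRect(P.astype(np.float32))
                pm=P.mean(0)
                print(name,s[i].tolist(),"ctr",np.round(r[0],1),"sz",np.round(r[1],1),"ang",round(r[2],2),"mean",pm.round(1))
    H,S,V=[hsv[...,i].astype(int) for i in range(3)]
    if n!="w3":
        comps((abs(H-30)<6)&(S>150)&(V>90),46,"yellow")
        sub=(S<60)&(V>170); sub[:, :200]=False; sub[:,345:]=False; sub[190 if n=="w4" else 275:]=False
        comps(sub,61,"white",15)
        comps(((H<6)|(H>174))&(S>150)&(V>80)&(np.arange(512)[None]>260)&(np.arange(512)[None]<310)&(np.arange(384)[:,None]<215),42,"red")
    comps((abs(H-107)<10)&(S>140)&(V>60),61 if n!="w3" else 5,"blue",200)
    comps((abs(H-112)<10)&(S>140)&(V>60),61 if n!="w3" else 5,"blue112",200)
    if n=="w3":
        b=(V<60)&(np.arange(512)[None]>222)&(np.arange(512)[None]<262)&(np.arange(384)[:,None]<140)&(np.arange(384)[:,None]>45)
        comps(b,35,"bar")
d=np.load("w3.npz")["im"][0:240,180:340]
save(cv2.resize(d,None,fx=2.5,fy=2.5,interpolation=cv2.INTER_CUBIC)[:600],"w3z")
d=np.load("w4.npz")["im"][0:200,180:350]
save(cv2.resize(d,None,fx=3,fy=3,interpolation=cv2.INTER_CUBIC)[:600],"w4z")
```

```text
w1 [524.83569014 324.13245109 422.74025449]
white [200, 69, 28, 55, 948] ctr [476.3 323.1] sz [59.5 31.2] ang 87.2 mean [473.4 322.7]
white [281, 81, 15, 21, 177] ctr [562.4 329.9] sz [17. 20.] ang 70.5 mean [561.2 329.1]
white [294, 105, 24, 12, 137] ctr [582.7 308.4] sz [11.8 27.2] ang 85.12 mean [582.  306.3]
white [265, 108, 6, 8, 21] ctr [540.1 308.2] sz [6.2 7.4] ang 52.43 mean [539.4 307.6]
white [323, 116, 9, 7, 28] ctr [607.8 299.2] sz [4.2 9.1] ang 55.13 mean [607.7 299.2]
white [333, 122, 12, 44, 234] ctr [623.6 269.9] sz [13.  52.5] ang 4.82 mean [625.1 269.8]
white [260, 132, 7, 5, 20] ctr [533.3 281.1] sz [4.6 7.2] ang 78.93 mean [533.3 281.5]
white [202, 141, 4, 5, 17] ctr [462.3 270.7] sz [4.8 3.6] ang 87.42 mean [462.3 270.3]
white [311, 140, 12, 30, 241] ctr [597.8 256.9] sz [35.6 10.8] ang 88.59 mean [597.4 257.3]
white [207, 188, 12, 18, 143] ctr [470.5 203.3] sz [22.5 13.9] ang 87.49 mean [468.6 202.9]
white [220, 192, 45, 52, 1478] ctr [506.6 175. ] sz [70.8 55.3] ang 88.3 mean [507.  171.4]
white [271, 204, 10, 50, 147] ctr [550.5 159.1] sz [69.8  3.8] ang 83.9
[... 896 characters left out ...]
131, 12, 32, 292] ctr [594.8 134.5] sz [35.5 10.9] ang 88.32 mean [594.8 135. ]
red [276, 26, 24, 71, 1119] ctr [559.7 226. ] sz [72.8 21.8] ang 83.92 mean [560.1 226.3]
blue [163, 308, 65, 39, 1303] ctr [ 441.3 -116.6] sz [62.7 86.8] ang 85.48 mean [ 430.1 -106. ]
blue112 [163, 308, 65, 39, 1303] ctr [ 441.3 -116.6] sz [62.7 86.8] ang 85.48 mean [ 430.1 -106. ]
w3 [ 430.70228817 -226.26918979  373.58272758]
blue [203, 1, 97, 151, 8709] ctr [ 426.3 -213.4] sz [163.6 108.2] ang 84.98 mean [ 422.7 -200.7]
blue112 [203, 1, 97, 151, 8709] ctr [ 426.3 -213.4] sz [163.6 108.2] ang 84.98 mean [ 422.7 -200.7]
bar [229, 94, 20, 36, 382] ctr [ 411.9 -242.3] sz [20.  37.5] ang 2.11 mean [ 411.4 -245.3]
```

View pics/w3z.png

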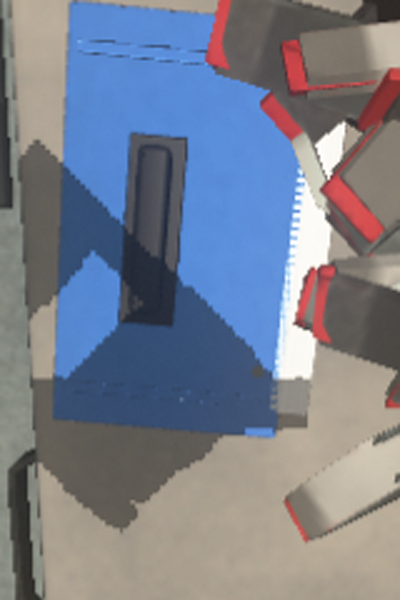

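View pics/w4z.png

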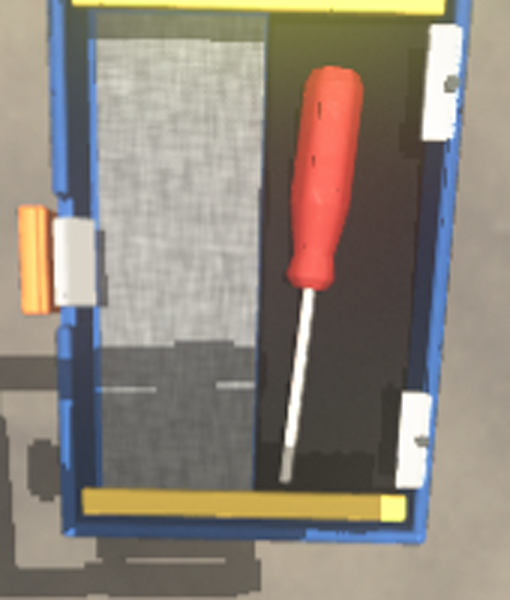

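```bash
cat > meas.py <<'E'
from h import *
def load(n):
    d=np.load(n+".npz"); return d["im"],{k:d[k] for k in ("K","dist","xyz","rotation")}
def line(P):
    vx,vy,x0,y0=cv2.fitLine(P.astype(np.float32),cv2.DIST_HUBER,0,.01,.01).ravel(); 
    r=np.abs((P[:,0]-x0)*vy-(P[:,1]-y0)*vx)
    return np.array([x0,y0]),np.array([vx,vy]),r.mean()
E
python3 - <<'E'
from meas import *
for n in ("w2","w3"):
    im,w=load(n); hsv=cv2.cvtColor(im,cv2.COLOR_RGB2HSV).astype(int)
    m=((abs(hsv[...,0]-108)<14)&(hsv[...,1]>130)&(hsv[...,2]>50)).astype(np.uint8)
    m[:,:195]=0; m[:,315:]=0
    k,l,s,c=cv2.connectedComponentsWithStats(m); i=1+np.argmax(s[1:,4]); print(n,s[i])
    m=(l==i); x0,y0,ww,hh=s[i,:4]
    rows=np.arange(y0+6,y0+hh-8); fr=np.array([(np.flatnonzero(m[r])[0]-.5,r) for r in rows],float)
    cols=np.arange(x0+10,x0+ww-12); rt=np.array([(c,np.flatnonzero(m[:,c])[-1]+.5) for c in cols],float)
    lf=np.array([(c,np.flatnonzero(m[:,c])[0]-.5) for c in cols],float); lf=lf[lf[:,1]<y0+6]
    bk=np.array([(np.flatnonzero(m[r])[-1]+.5,r) for r in rows[-40:]],float)
    for nm,p in (("front",fr),("right",rt),("left",lf),("back",bk)):
        a,b,r=line(plane(w,p,5)[:,:2]); ang=np.degrees(np.arctan2(b[1],b[0]))
        print(nm,a.round(1),"ang",ang.round(2),"res",r.round(2), len(p))
E
```

```text
w2 [ 216  142   71   93 4347]
front [ 370.7 -234.3] ang 84.03 res 0.99 79
right [ 421.2 -314.6] ang -4.96 res 0.46 49
left [ 415.5 -167.2] ang -0.49 res 2.27 33
back [ 472.4 -269.3] ang 85.26 res 0.41 40
w3 [  202     1    98   169 10880]
front [ 372.7 -205. ] ang 85.16 res 0.63 155
right [ 422.  -300.5] ang 26.74 res 7.01 76
left [ 411.3 -129.7] ang -5.06 res 0.25 54
back [ 453.2 -283.4] ang 37.29 res 4.58 40
```

Run:
```python
from meas import *
a,wa=load("w2"); b,wb=load("w3")
save(cv2.resize(a[90:270,200:360],None,fx=3.3,fy=3.3,interpolation=cv2.INTER_CUBIC),"w2z")
print(plane(wb,[(241.2,91.8)],28))
```

```text
[[ 414.95391646 -221.41527645   28.        ]]
```

View pics/w2z.png

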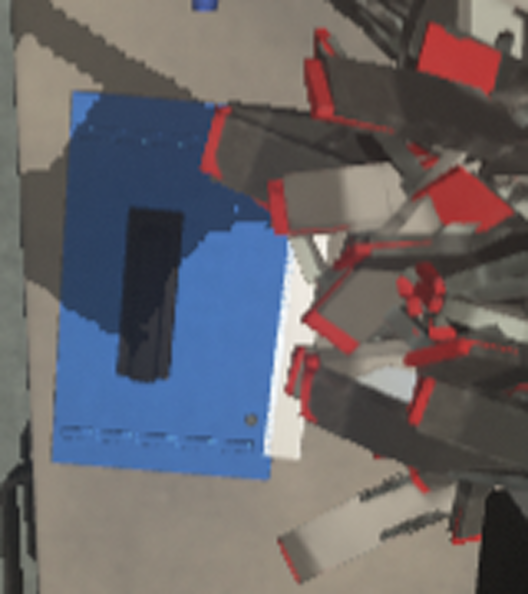

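Run:
```python
from meas import *
a,wa=load("w2"); b,wb=load("w3")
for p,q in (((205,172),(210,65)),((280,232),(297,92)),((272,185),(283,45)),((290,392),(299,325)),((308,318),(328,187)),((298,578),(307,540))):
    print(tri(wa,(200+p[0]/3.3,90+p[1]/3.3),wb,(180+q[0]/2.5,q[1]/2.5)))
```

```text
(array([ 439.21544912, -158.6854206 ,   38.66974611]), np.float64(0.5226494934063897))
(array([ 468.42113008, -176.06432293,   82.61694642]), np.float64(0.08136067144727298))
(array([ 464.91733363, -158.96065682,   72.22471851]), np.float64(1.5824861501521288))
(array([ 479.67180923, -261.85659355,   34.30894888]), np.float64(0.7296069488442886))
(array([ 479.13697378, -208.16751128,   93.99812824]), np.float64(0.5230213146802597))
(array([ 489.93563077, -370.98806787,   16.62335371]), np.float64(0.9588572984557209))
```

```bash
cat >> h.py <<'E'
CY=-np.radians(1.5); CC=np.array([535.8,197.3])
def c2w(x,y,z):
    c,s=np.cos(CY),np.sin(CY); return np.array([CC[0]+c*x-s*y,CC[1]+s*x+c*y,z])
E
python3 - <<'E'
from meas import *
for n in ("w1","w4"):
    im,w=load(n); im=cv2.resize(im,None,fx=3,fy=3,interpolation=cv2.INTER_CUBIC)
    def box(x0,x1,y0,y1,z,col):
        P=[c2w(x,y,z) for x,y in ((x0,y0),(x1,y0),(x1,y1),(x0,y1))]
        u=(proj(w,P)+.5)*3-.5; cv2.polylines(im,[np.round(u).astype(np.int32)],True,col,1)
    box(-71,71,-102,102,61,(255,0,255)); box(-65,65,-96,96,61,(0,255,255)); box(-65,65,-96,-86,46,(255,0,0))
    box(57,65,43,79,61,(255,0,0)); box(57,65,-79,-43,61,(255,0,0)); box(-65,5,-96,96,5,(0,255,0))
    a,b=(0,560) if n=="w4" else (330,850)
    save(im[a:b,540:1100],n+"ov")
E
```

```text
(no output)
```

View pics/w4ov.png

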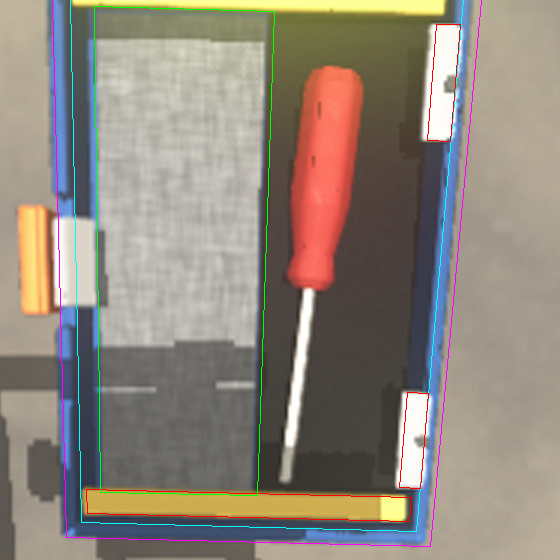

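View pics/w1ov.png

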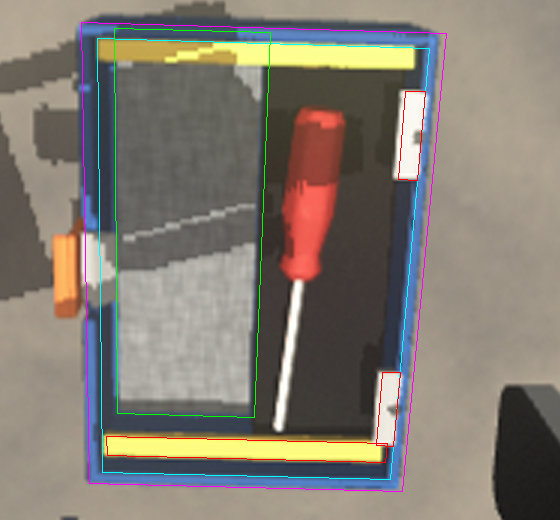

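The overlay of the estimated case pose fits both pictures. The ledge at rows 490–520 and the keepers at (440,85) and (413,440) match to about 1 mm. Next, the screwdriver.

Run:
```python
from h import *
o=down(np.radians(-6)).as_rotvec(); g=(557.7,206.6)
bot.movep((*g,110),o)
bot.command_gripper(44,40)
print(sensors.get_contact_force().round(1))
r=bot.servo_line((*g,35),None,60,6); print(r,sensors.get_tcp_pos().round(1),sensors.get_contact_force().round(1))
save(capture("wrist"),"d1")
```

```text
[ 0.2  0.4 -0. ]
False [558.1 206.7  35.6] [0.2 0.4 0.8]
```

View pics/d1.png

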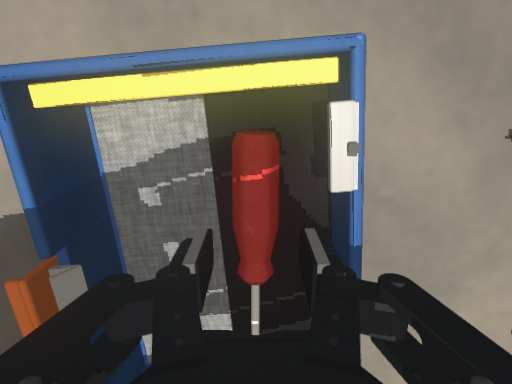

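Run:
```python
from h import *
w=camera_params("wrist"); t=sensors.get_tcp_pos()
print(proj(w,[t+[0,0,5],t+[1.1,11,0],t+[1.1,11,19]]))
d=np.array([.1045,.9945]); print(plane(w,[(257,132),(255,280),(255,333)],42))
```

```text
[[255.35215607 247.99944155]
 [255.25559284 223.8046401 ]
 [255.21916339 240.7819344 ]]
[[564.89815894 264.42426783  42.        ]
 [556.0923389  189.15720666  42.        ]
 [552.5808839  155.74957217  42.        ]]
```

The picture shows the handle from row 132 to 280 and centred between the fingers, so the grasp point is confirmed at y≈207. Closing and carrying it over.

Run:
```python
from h import *
bot.command_gripper(0,40); print("op",sensors.get_opening())
t=sensors.get_tcp_pos()
bot.servo_line(t+[0,0,20],None,80); print(sensors.get_opening(),sensors.get_contact_force().round(1))
o2=down(CY).as_rotvec(); P=c2w(-27,20,60)
bot.servo_line(P,o2,80)
print(sensors.get_opening(),sensors.get_tcp_pos().round(1))
save(capture("wrist"),"d2")
```

```text
op 18.76473825494808
19.16875951082697 [ 0.1 -0.3 -0.4]
18.991621348148286 [509.6 218.1  60.3]
```

View pics/d2.png

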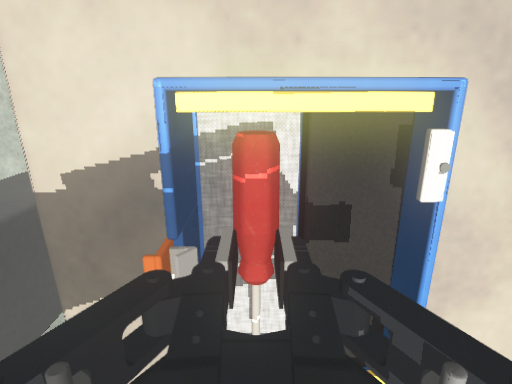

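The driver is held along the channel, with the handle at (255,205). The latch nose is at (183,262), clear of the left finger. Lowering it now.

Run:
```python
from h import *
P=c2w(-27,20,11)
r=bot.servo_line(P,None,60,8); print(r,sensors.get_tcp_pos().round(1),sensors.get_contact_force().round(1))
```

```text
True [509.5 217.7  17.7] [4.2 0.1 2. ]
```

Run:
```python
from h import *
print(sensors.get_contact_force().round(1),sensors.get_torque().round(2),sensors.get_opening())
save(capture("wrist"),"d3"); s=capture("side"); save(cv2.resize(s[220:350,130:270],None,fx=4,fy=4,interpolation=cv2.INTER_CUBIC),"d3s")
```

```text
[4.2 0.1 2. ] [-0.12 -0.37  0.02] 19.17387993331187
```

View pics/d3.png

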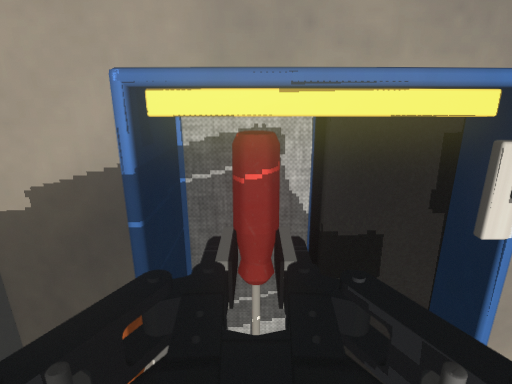

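View pics/d3s.png

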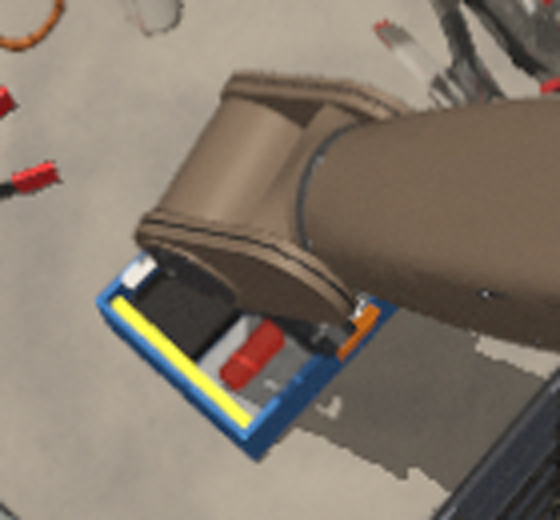

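A gripper knuckle rests lightly on the sprung latch. I'll shift slightly away from it and release from a few mm up.

Run:
```python
from h import *
bot.servo_line(c2w(-23,20,22),None,60); print(sensors.get_contact_force().round(1))
r=bot.servo_line(c2w(-23,20,14),None,40,6); print(r,sensors.get_tcp_pos().round(1),sensors.get_contact_force().round(1))
```

```text
[-0.9  0.6 -0. ]
False [513.3 217.8  13.7] [1.1 0.8 0.1]
```

Run:
```python
from h import *
bot.command_gripper(27,20); print(sensors.get_opening(),sensors.get_contact_force().round(1))
bot.servo_line(c2w(-25,20,120),None,120)
bot.hold(0.2)
w=camera_params("wrist");im=capture("wrist"); save(im,"d4"); np.savez("d4",im=im,**w); print(sensors.get_time_s())
```

```text
26.62649423728796 [-2.4  1.3  3.6]
13.8417
```

View pics/d4.png

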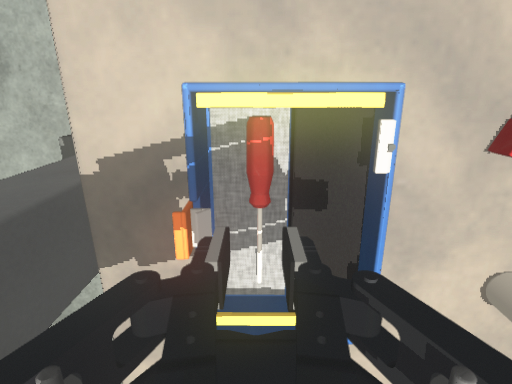

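The driver lies lengthwise on the channel floor, handle at (260,160) and tip at (259,283), well away from the ledge at row 318. Now the lid.

```bash
cat >> h.py <<'E'
LY=np.radians(-4.85); LG=np.array([414.3,-221.8])
E
python3 - <<'E'
from h import *
o=down(LY).as_rotvec()
bot.servo_line(c2w(-25,20,300),None,300)
bot.movep((*LG,300),o)
bot.command_gripper(36,60)
bot.movep((*LG,140),o)
w=camera_params("wrist");im=capture("wrist"); save(im,"l1"); np.savez("l1",im=im,**w); print(sensors.get_time_s(),sensors.get_contact_force().round(1),sensors.get_tcp_pos())
E
```

```text
17.2333 [ 0.4 -0.1  0.3] [ 415.8452978  -223.03049347  142.44420298]
```

View pics/l1.png

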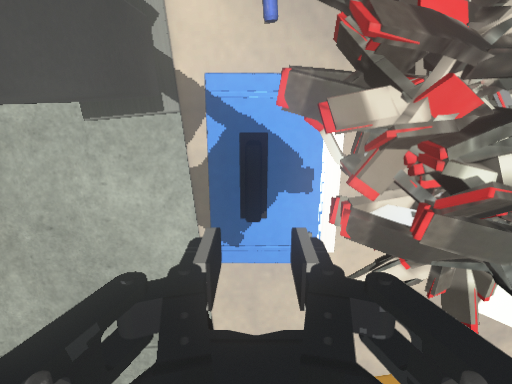

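The bar at (254,175) is in line with the jaws, and the nearest clamp tip at (285,90) is clear of the fingers. Descending.

Run:
```python
from h import *
r=bot.servo_line((*LG,11),None,80,6); print(r,sensors.get_tcp_pos().round(1),sensors.get_contact_force().round(1))
if not r:
    bot.command_gripper(0,70); print(sensors.get_opening(),sensors.get_tcp_pos().round(1),sensors.get_contact_force().round(1),sensors.get_torque().round(2))
w=camera_params("wrist");im=capture("wrist"); save(im,"l2"); np.savez("l2",im=im,**w)
```

```text
False [ 414.7 -222.1   11.5] [-0.2  0.   0.1]
12.901590651927956 [ 414.5 -222.1   11.6] [-1.1  0.4  4. ] [0.08 0.3  0.  ]
```

View pics/l2.png

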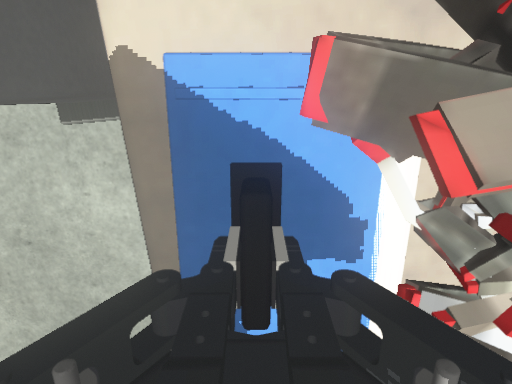

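The bar is gripped at 12.9 mm and the lid lies flat. A clamp overhangs its rear corner at (310,75), so I'll slide the lid out towards me and to the right before lifting.

Run:
```python
from h import *
print("f0",sensors.get_contact_force().round(1))
t=sensors.get_tcp_pos()
bot.servo_line(t+[0,0,2.5],None,40); print(sensors.get_contact_force().round(1),sensors.get_torque().round(2))
r=bot.servo_line((364,-285,15),None,100,10); print(r,sensors.get_tcp_pos().round(1),sensors.get_contact_force().round(1))
w=camera_params("wrist");im=capture("wrist"); save(im,"l3"); np.savez("l3",im=im,**w)
```

```text
f0 [-2.5 -0.8  5.6]
[ 0.3  0.9 -3.1] [-0.01  0.04  0.01]
False [ 364.  -284.7   14.9] [ 0.   0.5 -2.7]
```

View pics/l3.png

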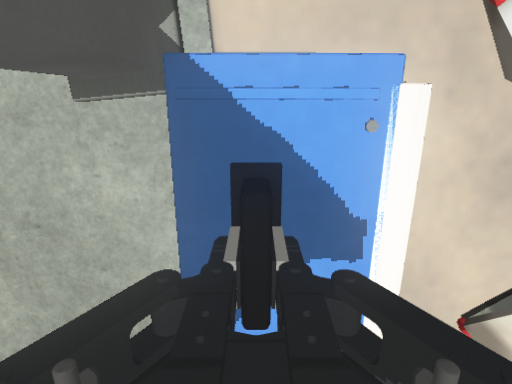

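Run:
```python
from meas import *
im,w=load("l3"); t=sensors.get_tcp_pos(); T=R.from_rotvec(sensors.get_orientation())
hsv=cv2.cvtColor(im,cv2.COLOR_RGB2HSV).astype(int)
m=((abs(hsv[...,0]-108)<14)&(hsv[...,1]>120)&(hsv[...,2]>40))
wh=(hsv[...,1]<50)&(hsv[...,2]>215)
rows=np.arange(70,250)
fr=np.array([(np.flatnonzero(m[r,150:300])[0]+149.5,r) for r in rows],float)
cols=np.arange(185,395); lf=np.array([(c,np.flatnonzero(m[40:200,c])[0]+39.5) for c in cols],float)
bk=np.array([(np.flatnonzero(wh[r,380:450])[-1]+380.5,r) for r in range(95,240)],float)
print(fr[::40],lf[::50],bk[::30])
zt=t[2]-11.5+5
for nm,p in (("front",fr),("left",lf),("tongue",bk)):
    X=T.inv().apply(plane(w,p,zt)-t)[:,:2]  # tool x (=+y world), tool y (=+x)
    a,b,r=line(X); print(nm,a.round(2),b.round(4),r.round(2))
```

```text
[[164.5  70. ]
 [167.5 110. ]
 [170.5 150. ]
 [173.5 190. ]
 [176.5 230. ]] [[185.   52.5]
 [235.   52.5]
 [285.   52.5]
 [335.   52.5]
 [385.   52.5]] [[431.5  95. ]
 [448.5 125. ]
 [449.5 155. ]
 [433.5 185. ]
 [449.5 215. ]]
front [ 41.62 -42.18] [ 1. -0.] 0.13
left [92.44 10.32] [0.001 1.   ] 0.03
tongue [34.48 98.04] [ 0.9744 -0.225 ] 2.05
```

The lid is free and held square to the tool. Front edge is at −42 and left edge at 92 mm, as expected. Checking the insertion poses by IK first, then carrying it over.

```bash
cat >> h.py <<'E'
def lidpose(Tx,Tz,th,dy=0.0,under=11.5):
    """TCP pos/rotvec so the tongue's lower end (lid x=83) is at case (Tx,dy,Tz), tongue pitched down by th"""
    c,s=np.cos(CY),np.sin(CY); ex=np.array([c,s,0]); ey=np.array([-s,c,0]); ez=np.array([0,0,1.])
    xl=np.cos(th)*ex-np.sin(th)*ez; zl=np.sin(th)*ex+np.cos(th)*ez
    P=c2w(Tx,dy,Tz)-83*xl+under*zl
    return P,R.from_matrix(np.c_[ey,xl,-zl]).as_rotvec()
E
python3 - <<'E'
from h import *
for a in ((42,150,.3),(42,80,.3),(42,47,.3),(62,47,.3),(62,46,.1),(62.5,46,0)):
    P,o=lidpose(*a); q=bot.inverse_kinematics(P,o); print(a,P.round(1),None if q is None else np.round(q,2))
bot.servo_line((364,-285,280),None,200)
print(sensors.get_opening(),sensors.get_contact_force().round(1))
P,o=lidpose(42,200,.3); bot.movep(P,o)
P,o=lidpose(42,100,.3); bot.servo_line(P,o,150)
bot.hold(.2); print(sensors.get_time_s(),sensors.get_opening(),sensors.get_contact_force().round(1),(sensors.get_tcp_pos()-P).round(2))
for n in ("wrist","side"):
    w=camera_params(n);im=capture(n); save(im,"i1"+n); np.savez("i1"+n,im=im,**w)
E
```

```text
(42, 150, 0.3) [501.9 198.2 185.5] [0.16 0.19 1.8  0.06 1.45 0.17]
(42, 80, 0.3) [501.9 198.2 115.5] [0.16 0.27 1.84 0.06 1.32 0.17]
(42, 47, 0.3) [501.9 198.2  82.5] [0.16 0.32 1.85 0.06 1.27 0.16]
(62, 47, 0.3) [521.9 197.7  82.5] [0.16 0.36 1.8  0.06 1.28 0.16]
(62, 46, 0.1) [516.4 197.8  65.7] [0.17 0.27 1.93 0.02 1.04 0.19]
(62.5, 46, 0) [515.3 197.8  57.5] [ 0.18  0.23  2.   -0.    0.92  0.21]
12.478625899155409 [-0.   0.4 -2.8]
24.95 12.642344387677264 [ 0.3 -0.  -1.7] [0.88 0.13 1.37]
```

View pics/i1wrist.png

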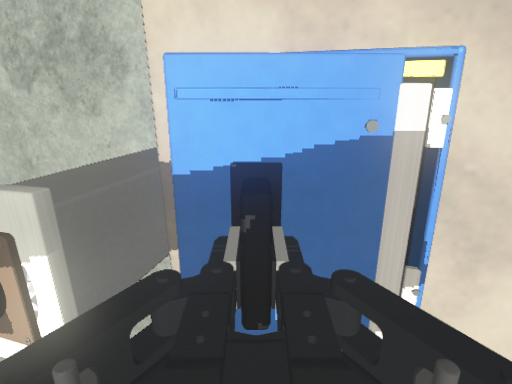

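View pics/i1side.png

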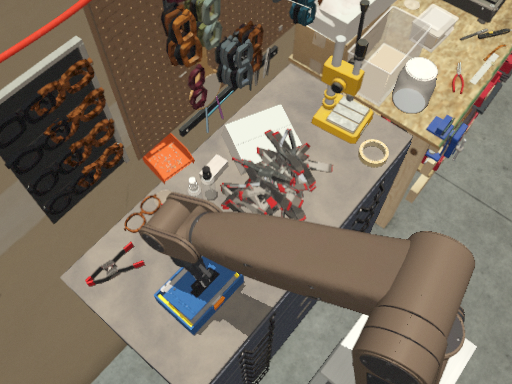

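The wrist picture shows the lid above the case, tongue edge at column ~415 just inside the keepers at (440,118) and (412,280), sides parallel. Lowering and tucking it in.

```bash
cat >> h.py <<'E'
def go(Tx,Tz,th,dy=0.,v=60,thr=None):
    P,o=lidpose(Tx,Tz,th,dy); r=bot.servo_line(P,o,v,thr)
    print((Tx,Tz,th),"hit" if r else "-",(sensors.get_tcp_pos()-P).round(1),sensors.get_contact_force().round(1),sensors.get_torque().round(2)); return r
E
python3 - <<'E'
from h import *
go(42,70,.3,v=80,thr=8)
go(42,47,.3,v=50,thr=8)
bot.hold(.1);P,o=lidpose(42,47,.3);print((sensors.get_tcp_pos()-P).round(2),sensors.get_contact_force().round(1))
for n in ("wrist","side"):
    w=camera_params(n);im=capture(n); save(im,"i2"+n); np.savez("i2"+n,im=im,**w)
E
```

```text
(42, 70, 0.3) - [-0.5 -0.1 -0.9] [ 0.1  1.1 -1.7] [ 0.02 -0.24 -0.01]
(42, 47, 0.3) - [-0.1  0.  -0.2] [-0.2 -0.7 -2.4] [ 0.01 -0.28  0.01]
[0.3  0.05 0.28] [ 0.5 -0.7 -3.5]
```

View pics/i2wrist.png

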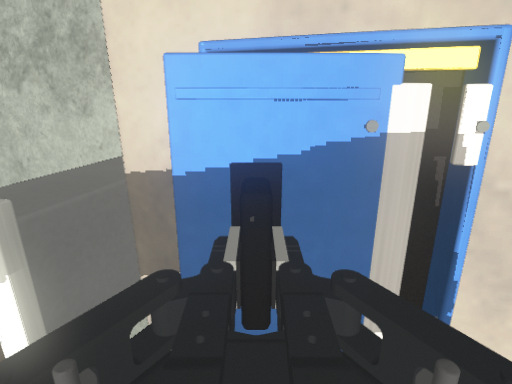

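Run:
```python
from h import *
go(55,46.5,.3,v=50,thr=6)
go(62,46,.3,v=30,thr=6)
bot.hold(.1);P,o=lidpose(62,46,.3);print((sensors.get_tcp_pos()-P).round(2),sensors.get_contact_force().round(1))
for n in ("wrist",):
    w=camera_params(n);im=capture(n); save(im,"i3"+n); np.savez("i3"+n,im=im,**w)
print(sensors.get_time_s())
```

```text
(55, 46.5, 0.3) - [ 0.4 -0.1  0. ] [-0.6 -0.  -3. ] [-0.02 -0.24  0.02]
(62, 46, 0.3) - [-0.4 -0.1 -0.1] [-2.1 -0.9 -2. ] [-0.05  0.09  0.  ]
[-0.38 -0.04 -0.12] [-1.7 -0.8 -1.9]
27.325
```

View pics/i3wrist.png

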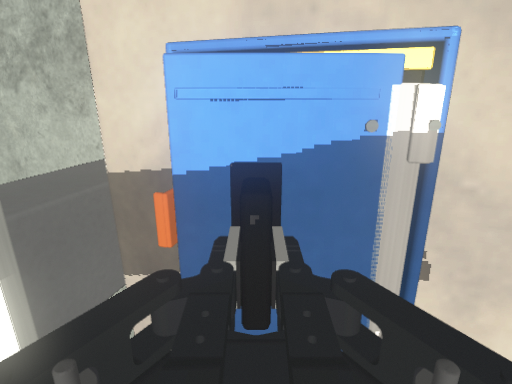

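The keeper at (427,125) now overlaps the tongue, so it is underneath. Next I'll tip the front down about the tongue.

Run:
```python
from h import *
for th in (.25,.2,.16,.13,.1):
    if go(61.5,46,th,v=40,thr=10): break
save(capture("wrist"),"i4"); print(sensors.get_time_s(),sensors.get_opening())
```

```text
(61.5, 46, 0.25) - [0.  0.1 0. ] [ 1.   0.4 -3.4] [-0.01 -0.24  0.01]
(61.5, 46, 0.2) - [0.4 0.  0.3] [-0.8  0.5 -2.7] [-0.08  0.09  0.02]
(61.5, 46, 0.16) - [ 0.7 -0.   0.5] [-2.   0.  -2.4] [-0.11  0.27  0.05]
(61.5, 46, 0.13) - [0.8 0.  0.5] [-0.6 -1.  -2.6] [-0.12  0.17  0.1 ]
(61.5, 46, 0.1) - [ 1.  -0.   0.8] [ 0.4 -0.4 -2.3] [-0.04 -0.03  0.1 ]
28.6417 12.715216979181688
```

View pics/i4.png

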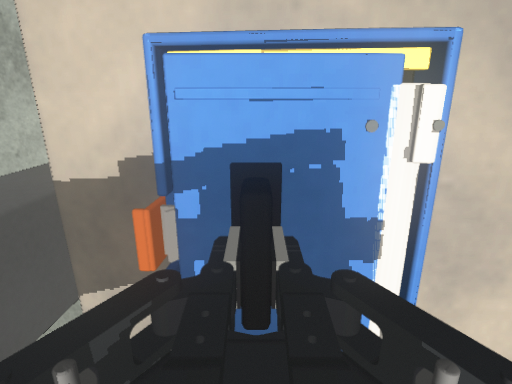

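The lid is within the walls, with the latch nose at (170,235) now at its front edge. Continuing down through the latch.

Run:
```python
from h import *
for th in (.07,.045,.02,0.0,-.01):
    if go(62,46,th,v=30,thr=25): break
    print(R.from_rotvec(sensors.get_orientation()).as_matrix()[2].round(3))
save(capture("wrist"),"i5"); print(sensors.get_time_s(),sensors.get_opening())
```

```text
(62, 46, 0.07) - [ 0.7 -0.   0.7] [-0.2 -0.1  0.4] [-0.06  0.1   0.09]
[ 0.    -0.069 -0.998]
(62, 46, 0.045) - [0.6 0.  0. ] [ 1.3 -1.1 -3.8] [ 0.05 -0.47  0.11]
[ 0.    -0.043 -0.999]
(62, 46, 0.02) - [-0.3  0.  -0.2] [ 0.9 -1.1 -2.7] [-0.08 -0.16 -0.01]
[ 0.    -0.021 -1.   ]
(62, 46, 0.0) - [-0.1  0.1  0.2] [ 0.3 -0.2 -1.3] [ 0.   -0.02 -0.02]
[ 0.    -0.001 -1.   ]
(62, 46, -0.01) - [0.1 0.1 1. ] [-2.  -1.3  5.6] [-0.12  0.73 -0.01]
[-0.     0.009 -1.   ]
29.9417 12.707754893873457
```

View pics/i5.png

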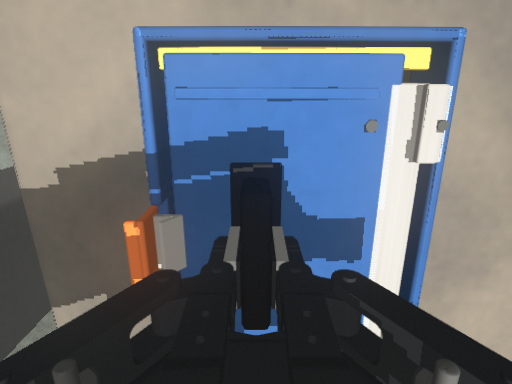

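The grey nose at (170,243) now overlaps the lid's front edge. One more light press, then release and look.

Run:
```python
from h import *
go(62.5,45,-.012,v=20,thr=20)
go(62.5,46,0,v=20)
bot.command_gripper(34,30)
P,o=lidpose(62.5,46,0)
bot.servo_line(P+[0,0,130],None,100)
bot.servo_line(P+[0,-40,190],None,150)
bot.hold(.2)
for n in ("wrist","side","top"):
    w=camera_params(n);im=capture(n); save(im,"f1"+n); np.savez("f1"+n,im=im,**w)
print(sensors.get_time_s(),sensors.get_contact_force().round(1))
```

```text
(62.5, 45, -0.012) - [-0.3  0.1  2.1] [-5.1 -0.4 12.6] [-0.23  1.55 -0.01]
(62.5, 46, 0) - [0.3 0.  0.1] [-0.1  0.4  2.4] [-0.05  0.17  0.03]
33.2167 [-0.5 -0.3 -0.3]
```

View pics/f1wrist.png

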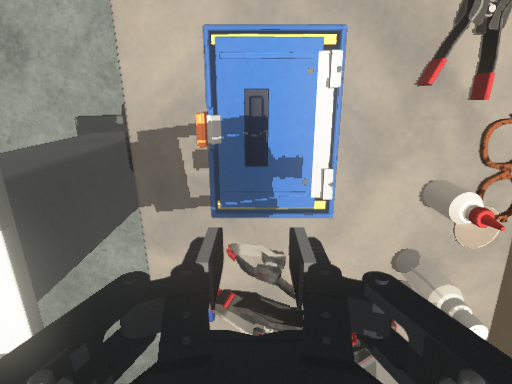

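Run:
```python
from meas import *
im,w=load("f1wrist")
z=4; c=cv2.resize(im[15:225,190:355],None,fx=z,fy=z,interpolation=cv2.INTER_CUBIC)
def box(x0,x1,y0,y1,zz,col):
    P=[c2w(x,y,zz) for x,y in ((x0,y0),(x1,y0),(x1,y1),(x0,y1))]
    u=(proj(w,P)+.5-[190,15])*z-.5; cv2.polylines(c,[np.round(u).astype(np.int32)],True,col,1)
box(-63,43,-93,93,51,(255,0,0)); box(-27,-13,-35,35,81,(0,255,0)); box(43,63,-80,80,51,(255,0,255))
save(cv2.resize(c,None,fx=.7,fy=.7,interpolation=cv2.INTER_AREA),"f1ov")
# orange latch before/after
for n in ("w4","f1wrist"):
    im,w=load(n); h=cv2.cvtColor(im,cv2.COLOR_RGB2HSV).astype(int)
    m=(abs(h[...,0]-13)<6)&(h[...,1]>150)&(h[...,2]>90); m[:,:170]=0; m[:,230:]=0; m[200:]=0
    P=plane(w,np.argwhere(m)[:,::-1],71)[:,:2]-CC; P=P@np.array([[np.cos(CY),-np.sin(CY)],[np.sin(CY),np.cos(CY)]])
    print(n,np.percentile(P,[3,50,97],axis=0).round(1).tolist())
```

```text
w4 [[-77.3, -16.7], [-73.7, -2.1], [-72.8, 16.8]]
f1wrist [[-81.9, -16.5], [-77.4, -2.9], [-73.5, 16.1]]
```

View pics/f1ov.png

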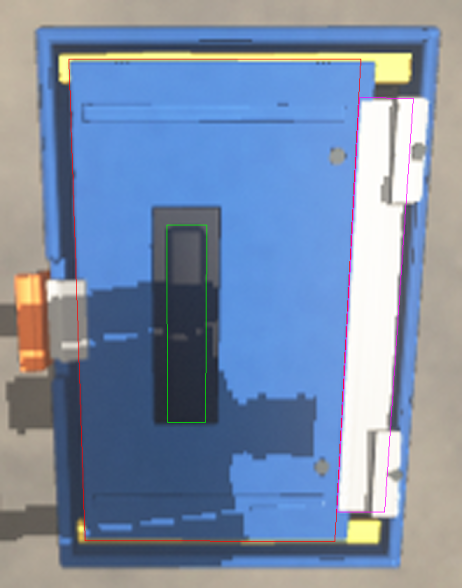

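Run:
```python
import cv2
a=cv2.imread("pics/f1side.png"); b=cv2.imread("pics/f1top.png")
cv2.imwrite("pics/f1sz.png",cv2.resize(a[100:340,60:400],None,fx=2.3,fy=2.3,interpolation=cv2.INTER_CUBIC))
```

```text
(no output)
```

View pics/f1sz.png

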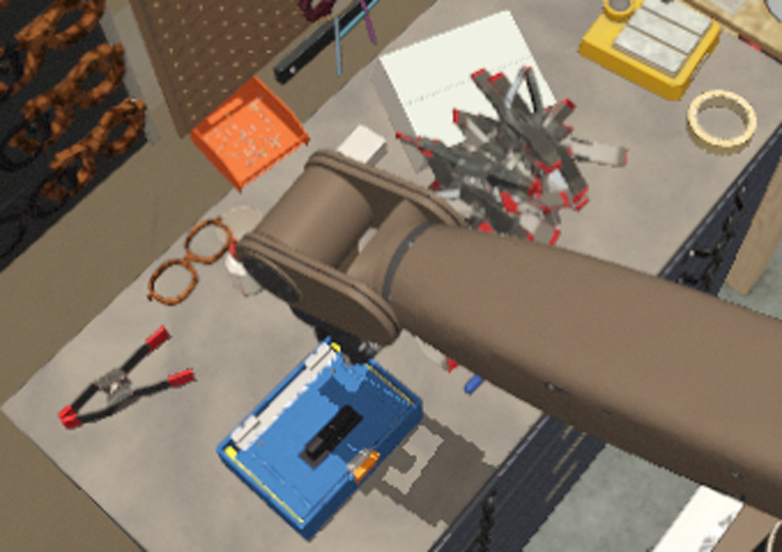

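Run:
```python
from meas import *
for n in ("w4","f1wrist"):
    im,w=load(n)
    for y in (-12,-8,8,12):
        u=proj(w,[c2w(-57,y,53)])[0]; r=int(round(u[1])); g=im[r].astype(int).sum(1)/3
        a=int(u[0])-8; print(n,y,u.round(1),a,g[a:a+15].round().astype(int).tolist())
```

```text
w4 -12 [213.4  98.6] 205 [210, 211, 210, 210, 210, 210, 210, 133, 106, 107, 111, 168, 179, 178, 175]
w4 -8 [213.4  94.8] 205 [211, 210, 211, 210, 210, 211, 187, 123, 110, 112, 115, 173, 178, 176, 173]
w4 8 [213.2  79.5] 205 [210, 211, 210, 211, 210, 211, 168, 113, 102, 107, 169, 184, 183, 188, 188]
w4 12 [213.1  75.7] 205 [210, 210, 210, 210, 211, 211, 181, 147, 149, 157, 184, 190, 194, 197, 194]
f1wrist -12 [222.7 139.4] 214 [171, 172, 172, 171, 141, 133, 134, 106, 90, 87, 87, 88, 87, 86, 87]
f1wrist -8 [222.6 135.7] 214 [133, 135, 133, 133, 133, 179, 188, 129, 129, 97, 89, 90, 87, 114, 118]
f1wrist 8 [222.2 120.9] 214 [135, 134, 134, 134, 134, 134, 121, 97, 90, 90, 89, 89, 88, 89, 88]
f1wrist 12 [222.1 117.2] 214 [215, 215, 215, 215, 214, 215, 165, 152, 152, 153, 152, 152, 151, 151, 152]
```

Before and after, the latch nose edge has the same offset from its predicted rest place (−1.5 against −1.7 px), so the latch is back at rest over the lid. Last I'll move the arm clear and check the bystanders.

Run:
```python
from h import *
t=sensors.get_tcp_pos(); bot.servo_line(t+[0,0,60],None,150)
bot.movep((300,480,320),down(np.radians(40)).as_rotvec()); bot.hold(.3)
for n in ("side","top"): save(capture(n),"f2"+n)
a=cv2.imread("pics/f2side.png"); cv2.imwrite("pics/f2z.png",cv2.resize(a[120:340,60:400],None,fx=2.3,fy=2.3,interpolation=cv2.INTER_CUBIC))
b0=cv2.imread("pics/top0.png").astype(int); b1=cv2.imread("pics/f2top.png").astype(int)
d=(abs(b0-b1).max(2)>50).astype(np.uint8); k,l,s,c=cv2.connectedComponentsWithStats(d); print([x.tolist() for x in s[1:] if x[4]>12])
print(sensors.get_time_s())
```

```text
[[146, 191, 52, 35, 1709], [261, 217, 50, 35, 1357], [30, 267, 20, 15, 110], [58, 274, 5, 6, 18], [44, 284, 99, 100, 1686], [2, 292, 28, 20, 249], [0, 301, 15, 17, 62], [32, 307, 11, 11, 70], [25, 312, 7, 5, 19], [40, 315, 73, 69, 1042], [20, 325, 13, 12, 34], [27, 326, 11, 6, 23], [223, 330, 8, 7, 26], [186, 338, 21, 22, 135], [249, 346, 5, 8, 22], [48, 357, 10, 27, 189], [244, 357, 9, 18, 56], [191, 370, 12, 14, 76]]
35.6
```

View pics/f2z.png

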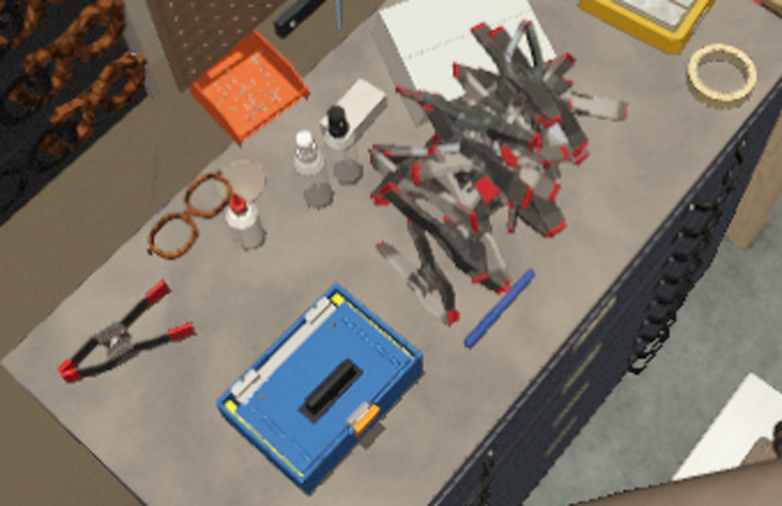

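The lid sits level in the case with the latch over its front edge at (362,415). On the cabinet top, only the case interior and the lid's old place changed between the first and last top views. The marker, tape and glue have not moved.

Run:
```python
from plant import order
order.hand_in()
```

```text
the job is handed in; nothing more can be done
```

The tool case is closed and I handed the job in at about 36 s. I moved the screwdriver from the deck to the channel floor, then tipped the lid's tongue under the keepers. I pressed the front down through the latch and let go. The hand-in gives no verdict, so the results below are from my own checks.

**Last checks**
- **Screwdriver:** it lay lengthwise on the channel floor, clear of both ledges, in the picture before the lid went on. It cannot be seen now.
- **Lid:** the outline at the seated position (x −20, y 0) matches the wrist picture to about 1–2 mm, and the keepers overlap the tongue. I judged level and height from the pictures and from the lid bottoming out under a 12.6 N press. I did not measure the tilt directly.
- **Latch:** the nose edge has the same offset from its predicted rest place as before the job (−1.5 and −1.7 px), so it is back at rest.
- **Bystanders:** marker, tape and glue are unchanged between the first and last top views. The arm stands clear of everything.

**What did not go as planned**
- **Latch touched early:** while I lowered the screwdriver, a gripper knuckle rested on the sprung latch (about 5 N). I shifted 4 mm back and let the driver go a few mm above the floor.
- **Clamp pile over the lid:** clamps overhung the lid's back corner, so I slid it out about 80 mm before lifting. The pile did not move.
- **Camera disagreement:** the first rough case position from the top camera was 5–10 mm off the wrist-camera one. I used the wrist-camera value.

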